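Open the paddle-latched board test enclosure

TASK

Open the grey test enclosure so that the circuit board inside can be got at: lift the red paddle on its door until it meets its soft stop and the hidden pawl is withdrawn, then, keeping it lifted, swing the door gently at least 60 degrees open and let go of the paddle so that it drops back. Feel for the stop: do not lift hard against it or tug at a door that is still latched (more than about 15 N on the pawl bends it). Leave the spool, the bottle and the heat sink where they stand.

Things in the scene. Friction and masses are not known exactly. Their poses are not given: they have to be found in the camera images.
- cabinet: Grey sheet-steel test enclosure, fixed to the bench: 200 mm deep (x), 240 mm wide (y), 160 mm high. Origin at the centre of its underside, z up; its own -x axis points out of the white door, roughly towards the robot. Its yaw differs at each start.
- door (a joint): Opening angle of the white door (rad): 0 shut, up to 1.75. The door is the whole front, 8 mm thick, 0.5 to 1 kg, outer face 108 mm in front of the enclosure's origin. It hinges about a vertical axis at its edge on the enclosure's +y side (the robot's left); seen from above it opens clockwise, towards the robot. A little friction (0.08 N m) keeps it where it is left.
- door_hinge (a point): Point on the door's vertical hinge axis, in the plane of the outer face, 125 mm above the bench. Turns with the door.
- paddle (a joint): Angle of the red paddle (rad): 0 at rest, drooping 0.2 rad below level; grows as its outer end is lifted, 0.9 at most. A spring returns it (about 3 to 6 N at the grip bar).
- paddle_grip (a point): Centre of the paddle's grip bar: a level red bar 14 mm thick, 40 mm long, parallel to the door, 58 mm from the pivot (57 mm out from the door face), 113 mm above the bench at rest. It is free on all sides; pinch it from above by its two ends (40 mm apart); the bar can turn between the fingers. Its y axis runs along the bar, level.
- paddle_pivot (a point): Middle of the paddle's level pivot axis, in the door's outer face, 125 mm above the bench and 165 mm from the hinge axis.
- pawl: The hidden pawl, rigid with the paddle: an arm reaching 40 mm behind the door face; origin at the arm's end. Lifting the paddle lowers it. 15 N on it (about 10 N at the grip bar on top of the spring) is its limit. Once the door is about 0.3 rad open the pawl is out of the enclosure and nothing bears on it.
- pawl_tooth (a point): Top of the pawl's upright tooth, 40 mm behind the door face, 20 mm above the pivot. It stands behind a hidden lip whose height differs by 15 mm between starts: it comes free at a paddle angle between about 0.11 and 0.53 rad (6 to 31 mm of lift at the grip bar). Some 0.06 rad (3 mm at the bar) later the arm meets a rubber buffer, felt as a clear rise in force (1 to 3 N per mm at the bar)
- spool_center (a point): Bystander: white plastic solder spool standing on end, 60 mm in diameter, 46 mm tall. The point is its centre, half-way up.
- flux_center (a point): Bystander: small amber flux bottle, 36 mm in diameter, 75 mm tall. The point is its centre, half-way up.
- heatsink_center (a point): Bystander: loose finned aluminium heat sink, 40 x 40 mm, 28 mm tall. The point is its centre, half-way up.

How it is judged:
On the way, in this order (a step that is already met when the one before it is completed fails the run):
1. the paddle is lifted while the door is still shut (value of joint paddle above 0.1 rad and value of joint door below 0.05 rad), for 0.1 s.
2. with the paddle still lifted, the door has begun to swing (value of joint door above 0.12 rad and value of joint paddle above 0.08 rad), for 0.05 s.
At the end, for the whole second after the job is handed in: The door stands at least 1.0 rad (57 degrees) open and at rest (under 0.1 rad/s), the paddle is let go and back within 0.06 rad of its rest, and the three bystanders are within 20 mm of where they stood (value of joint door above 1 rad and value of joint paddle below 0.06 rad and velocity of joint door between -0.1 and 0.1 rad/s and distance of each of spool_center, flux_center, heatsink_center from where it was at the start of the episode below 0.02 m); the robot touches nothing.
It fails at once if the pawl was overloaded (more than 15 N between the pawl and the enclosure) (contact force between pawl and cabinet above 15 N).
It fails at once if the door was flung (faster than 1.5 rad/s) (velocity of joint door above 1.5 rad/s).
It fails at once if a bystander was moved more than 20 mm (distance of any of spool_center, flux_center, heatsink_center from where it was at the start of the episode above 0.02 m).
It also fails if it takes over 67 s, if anything falls off the work surface, if the arm or the gripper's body presses on something with over 40 N, if the wrist force passes 120 N, or if a joint passes its speed limit or range.

ROBOT

A 6-joint arm with a two-finger parallel gripper is mounted at the origin on the work surface. World frame = base frame: x ahead of the robot, y to its left, z up, the work surface at z = 0. Lengths are in m, angles in rad, forces in N, time in s.
With the tool pointing down it reaches from about 0.35 to 1 m from the base axis. Payload 7.1 kg.
Tool frame: the origin (TCP) lies between the finger pads; the fingertips stand 22 mm ahead of it and the grasp point (between the pads) lies 3 mm ahead of it; x points along the fingers, y is the direction in which the jaws open and shut, and the axes are right-handed (so a half turn about x gives the same grasp; the last joint's range is limited). The gripper opens to 85 mm and grips with 20 to 120 N. Pads are 22 mm wide; open, the fingers measure 114 mm over their backs; the gripper's body (76 mm by 85 mm) begins 54 mm behind the grasp point. The pads swing forward as they close: fully open they stand 13 mm farther back than shut.
Start: joints at [-1.17, 0.423, 1.63, -0, 1.089, -0.019], TCP at [0.255, -0.571, 0.221] pointing down, gripper open.
Joint ranges: [-3, 3], [-0.9, 2.11], [0.09, 2.58], [-1.31, 4.45], [0.11, 2.69], [-2.54, 2.54]. Speed limits (rad/s): [2.39, 2.39, 3.01, 3.14, 3.14, 3.14].

INTERFACE

Orientations are given as a rotation vector (axis times angle).
In Python, from rig import manip gives the robot as it stands. The module is installed in compiled form; this text tells all that it offers. Calls block until the motion is done:
- manip.move_to(position, orientation): joint-space move of the TCP to a pose.
- manip.servo_line(position, orientation=None, rate=0.15): straight line of the TCP; orientation=None keeps the orientation; rate is the mean speed in m/s.
- manip.set_joints(angles): joint-space move.
- manip.command_gripper(opening, f_grip=None): finger opening in m; f_grip is the grip in N (None keeps the last); returns when the fingers have stopped.
- manip.hold(seconds).
- manip.solve_ik(position, orientation): joint angles nearest the present ones, or None.
- manip.camera(name): name is "scene" or "top" or "wrist"; returns a dict with "image" (420x560x3 uint8, red, green, blue), "fx", "fy", "cx", "cy" (pixels), "cam_to_world" (4x4, takes a point from camera to world coordinates); the wrist camera has in their place "mount" (4x4, takes a point from camera to tool coordinates, whose origin is the TCP and whose axes are the tool frame's). Camera axes: x right, y down, z forward; pixel columns grow to the right and rows downward; lengths in m; the calibration is good to about 2 mm. The wrist camera is an equidistant fisheye: a pixel r from the principal point sees the ray r / f radians off the axis. A picture is of the moment at which its call begins: read the wrist's pose just before it. There is no depth.
A pose or a line that the arm cannot do raises manip.IKError and nothing moves.
- manip.sign_off(): hands the job in, once; it reports no verdict.
Readings, each from a call of its own:
- manip.get_time(): time.
- manip.get_joint_positions(): joint angles.
- manip.get_joint_vel(): joint speeds.
- manip.get_tau(): joint torques, N m.
- manip.get_position(): TCP position.
- manip.get_ee_rot(): TCP orientation.
- manip.get_contact_force(): force on the tool from outside, world axes, zero at the start.
- manip.get_torque(): the same for the moment, N m.
- manip.get_width(): finger opening in m.
Only numpy, scipy, OpenCV 4.12 (cv2) and the standard library are available. Lean on these libraries where they do the work, as an engineer would, in place of code of your own. Each camera call takes 0.05 s, during which the arm holds its last target.

## Working session

There is one attempt and no reset: what is moved stays moved. The work goes in short steps, each a Python script; the robot and the scene stay as the last script left them, time stands still between calls to the robot, and variables do not carry over. Pictures are saved under pics/ and viewed, and the job is handed in when it is done.

```bash
ls; mkdir -p pics; python3 - <<'E'
from rig import manip
import cv2, numpy as np
for n in ("scene","top","wrist"):
    c=manip.camera(n); cv2.imwrite(f"pics/{n}0.png",c["image"][:,:,::-1])
    print(n,c["fx"],c["fy"],c["cx"],c["cy"]); print(np.round(c.get("cam_to_world",c.get("mount")),4).tolist())
print(manip.get_time(),manip.get_position(),manip.get_ee_rot(),manip.get_width())
E
```

```text
pics
scene 515.2730505740867 515.2730505740867 271.67661653645354 213.89797973962646
[[0.7971, 0.3443, -0.4961, 1.1093], [0.6038, -0.4418, 0.6636, -0.6512], [0.0093, -0.8284, -0.56, 0.6889], [0.0, 0.0, 0.0, 1.0]]
top 431.0890140118659 431.0890140118659 278.1316133768112 206.72017394791467
[[0.0164, -0.9872, 0.1584, 0.5106], [-0.9996, -0.0195, -0.018, -0.0072], [0.0209, -0.158, -0.9872, 0.8888], [0.0, 0.0, 0.0, 1.0]]
wrist 325.19226210127806 325.19226210127806 277.8628156408835 212.6896816581717
[[-0.0006, -0.281, 0.9597, -0.1543], [1.0, 0.0003, 0.0007, -0.0009], [-0.0005, 0.9597, 0.281, -0.072], [0.0, 0.0, 0.0, 1.0]]
0.15 [ 0.25457303 -0.57031673  0.2199167 ] [ 1.99011856  0.42523259 -1.99060525] 0.08547371584421397
```

View pics/scene0.png

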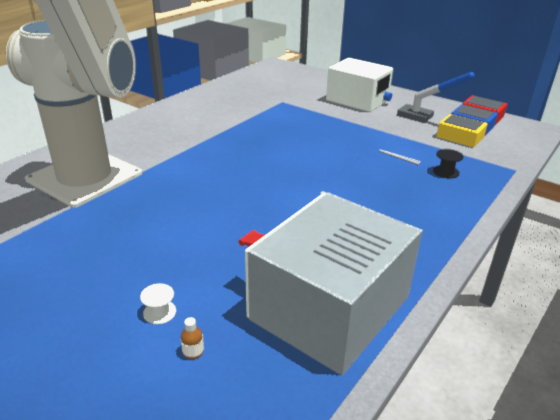

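View pics/top0.png

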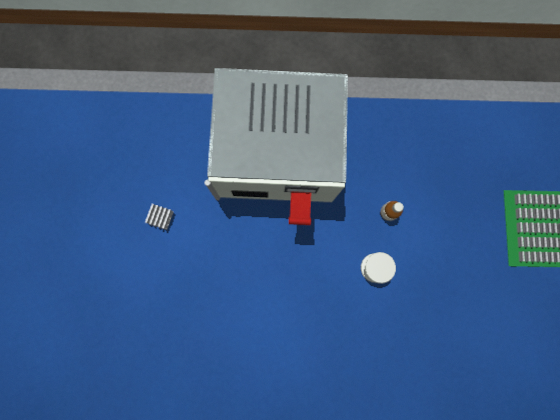

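View pics/wrist0.png

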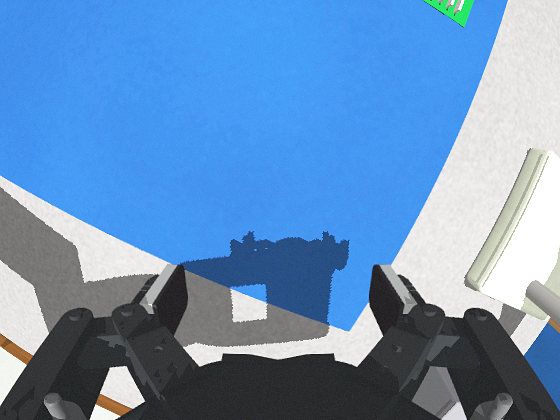

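The top view shows the cabinet with its roof at about (212–347, 70–180), the red paddle at (300, 208) and the hinge pin at (208, 183). The heat sink is at (160, 217), the bottle at (393, 211) and the spool at (379, 268). The scene view shows the enclosure from behind, with the paddle tip at (252, 240). The wrist camera sees only the mat.

```bash
cat > h.py <<'E'
from rig import manip
import cv2, numpy as np
from scipy.spatial.transform import Rotation as R
def ray(c,uv,T=None):
    uv=np.atleast_2d(uv).astype(float)
    d=np.c_[(uv[:,0]-c["cx"])/c["fx"],(uv[:,1]-c["cy"])/c["fy"],np.ones(len(uv))]
    M=c["cam_to_world"]; return M[:3,3],d@M[:3,:3].T
def fray(c,uv,p,rv):
    uv=np.atleast_2d(uv).astype(float)
    a=(uv-[c["cx"],c["cy"]])/c["fx"]; r=np.linalg.norm(a,axis=1,keepdims=True)
    d=np.c_[a/r*np.sin(r),np.cos(r)]
    Rt=R.from_rotvec(rv).as_matrix(); m=c["mount"]
    return Rt@m[:3,3]+p, d@(Rt@m[:3,:3]).T
def onz(o,d,z): return o+d*((z-o[2])/d[:,2])[:,None]
def tri(o1,d1,o2,d2):
    A=np.c_[d1,-d2]; s=np.linalg.lstsq(A,o2-o1,rcond=None)[0]
    a,b=o1+d1*s[0],o2+d2*s[1]; return (a+b)/2,np.linalg.norm(a-b)
def red(im):
    h=cv2.cvtColor(im,cv2.COLOR_RGB2HSV)
    m=(((h[...,0]<6)|(h[...,0]>174))&(h[...,1]>180)&(h[...,2]>90)).astype(np.uint8)
    return m
E
python3 - <<'E'
from h import *
c=manip.camera("top"); im=c["image"]; o,_=ray(c,[0,0])
n,l,s,ce=cv2.connectedComponentsWithStats(red(im))
i=1+np.argmax(s[1:,4]); print(s[i],ce[i])
q=cv2.boxPoints(cv2.minAreaRect(np.argwhere(l==i)[:,::-1].astype(np.float32))); print(q)
for z in (0.113,0.12,0.125): print(z,onz(*ray(c,q),z).round(3).tolist())
for nm,uv,z in (("roofcorners",[[216,70],[347,75],[345,180],[211,180]],.16),("heats",[[160,217]],.028),("flux",[[398,208]],.075),("spool",[[379,268]],.046)):
    print(nm,onz(*ray(c,uv),z).round(3).tolist())
cv2.imwrite("pics/topz.png",cv2.resize(im[50:290,130:430,::-1],None,fx=2.5,fy=2.5,interpolation=cv2.INTER_CUBIC))
E
```

```text
[289 193  22  32 625] [299.9328 208.464 ]
[[289. 193.]
 [310. 193.]
 [310. 224.]
 [289. 224.]]
0.113 [[0.661, -0.041, 0.113], [0.662, -0.079, 0.113], [0.604, -0.08, 0.113], [0.604, -0.042, 0.113]]
0.12 [[0.66, -0.041, 0.12], [0.66, -0.079, 0.12], [0.604, -0.079, 0.12], [0.603, -0.041, 0.12]]
0.125 [[0.659, -0.04, 0.125], [0.659, -0.078, 0.125], [0.603, -0.079, 0.125], [0.602, -0.041, 0.125]]
roofcorners [[0.874, 0.095, 0.16], [0.871, -0.141, 0.16], [0.677, -0.136, 0.16], [0.672, 0.096, 0.16]]
heats [[0.623, 0.213, 0.028]]
flux [[0.643, -0.253, 0.075]]
spool [[0.529, -0.221, 0.046]]
```

View pics/topz.png

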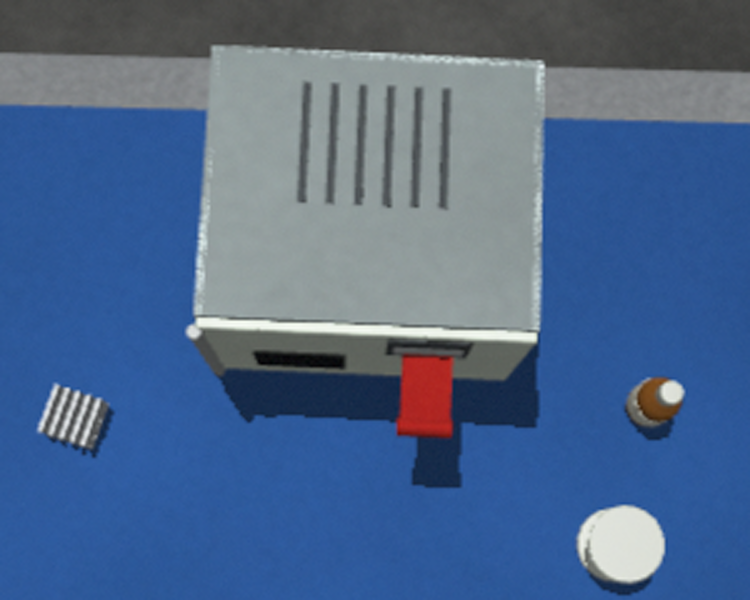

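```bash
python3 - <<'E'
from h import *
c=manip.camera("top")
f=lambda u,v:(130+u/2.5,50+v/2.5)
P=onz(*ray(c,[f(197,317),f(539,331),f(543,60),f(212,46)]),.16); print(P.round(4).tolist())
d=P[0]-P[1]; print("yaw front",np.arctan2(-d[0],d[1])); d=P[3]-P[2]; print("yaw back",np.arctan2(-d[0],d[1]))
P=onz(*ray(c,[f(397,433),f(452,435)]),.118); print("bar",P.round(4).tolist())
yaw=-0.03
Rm=np.array([[0,-np.sin(yaw),np.cos(yaw)],[0,np.cos(yaw),np.sin(yaw)],[-1,0,0]])
rv=R.from_matrix(Rm).as_rotvec(); print(rv,np.linalg.det(Rm))
for p in ([.58,-.13,.26],[.58,0.0,.26],[.6,-.06,.115]):
    print(manip.solve_ik(p,rv))
for k,p in enumerate(([.58,-.13,.26],[.58,0.01,.26])):
    manip.move_to(p,rv); manip.hold(.2)
    pp,rr=manip.get_position(),manip.get_ee_rot()
    w=manip.camera("wrist"); cv2.imwrite(f"pics/w{k+1}.png",w["image"][:,:,::-1])
    np.savez(f"w{k}.npz",p=pp,r=rr,im=w["image"]); print(pp,rr,manip.get_contact_force())
print(manip.get_time())
E
```

```text
[[0.6774, 0.1, 0.16], [0.6725, -0.1368, 0.16], [0.8729, -0.1414, 0.16], [0.8773, 0.0976, 0.16]]
yaw front -0.020715505007881108
yaw back -0.01820815341696417
bar [[0.6046, -0.041, 0.118], [0.6039, -0.0807, 0.118]]
[ 0.02356179  1.5706679  -0.02356179] 1.0
[-2.40515609e-01  3.35863722e-01  1.66408048e+00 -4.44089210e-16
  1.14164846e+00 -1.78131194e+00]
[-2.05186811e-02  3.13876366e-01  1.69576890e+00 -4.44089210e-16
  1.13194738e+00 -1.56131501e+00]
[-1.19404838e-01  5.26348096e-01  1.74702750e+00 -4.44089210e-16
  8.68217061e-01 -1.66020116e+00]
[ 0.57986081 -0.13063847  0.25992744] [ 0.02454404  1.57075832 -0.02455148] [ 0.23386773 -0.20008808 -0.46588333]
[0.58011219 0.00888539 0.25998902] [ 0.02463728  1.57061438 -0.02490629] [0.44389682 0.21055894 0.04394039]
3.35
```

View pics/w1.png

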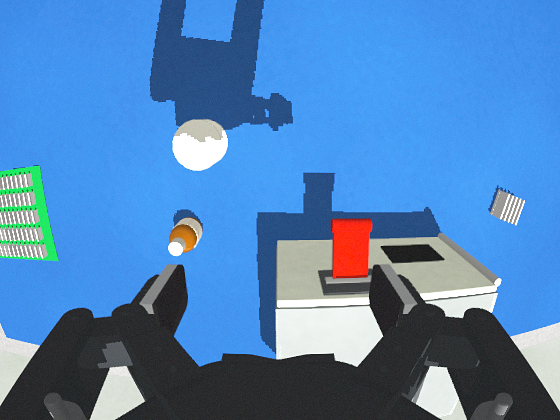

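View pics/w2.png

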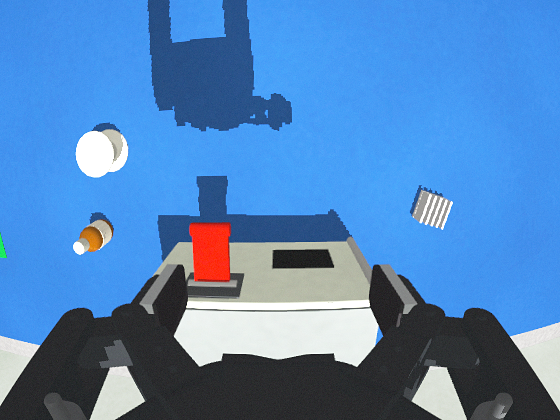

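Both wrist views show the paddle with its T-shaped grip bar at the outer end: about (331–372, 225) in the first and (190–230, 228) in the second. The white door lies below it and the hinge pin is near (497, 283) in the first view.

```bash
python3 - <<'E'
from h import *
W=manip.camera("wrist"); D=[np.load(f"w{k}.npz") for k in (0,1)]
C=[]
for k in (0,1):
    m=red(D[k]["im"]); n,l,s,ce=cv2.connectedComponentsWithStats(m); i=1+np.argmax(s[1:,4]); print(s[i])
    b=l==i
    rows=[(r,*np.flatnonzero(b[r])[[0,-1]]) for r in range(s[i,1],s[i,1]+s[i,3])]
    for r in rows[::2][:9]: print(r)
    w=max(r[2]-r[1] for r in rows); rr=[r for r in rows[:20] if r[2]-r[1]>=w-1.5]
    u0=np.median([r[1] for r in rr])-.5; u1=np.median([r[2] for r in rr])+.5; v=np.mean([rr[0][0],rr[-1][0]])
    C.append([[u0,v],[u1,v]]); print(C[-1])
E=[]
for j in (0,1):
    o1,d1=fray(W,C[0][j],D[0]["p"],D[0]["r"]); o2,d2=fray(W,C[1][j],D[1]["p"],D[1]["r"])
    p,g=tri(o1,d1[0],o2,d2[0]); E.append(p); print(p,g)
print("mid",(E[0]+E[1])/2,"len",np.linalg.norm(E[0]-E[1]))
# pin
for k in (0,1):
    im=D[k]["im"]; cv2.imwrite(f"pics/wz{k}.png",cv2.resize(im[180:320,250-120*k:530-120*k,::-1],None,fx=2.8,fy=2.8,interpolation=cv2.INTER_CUBIC))
E
```

```text
[ 331  219   41   59 2155]
(219, np.int64(332), np.int64(370))
(221, np.int64(331), np.int64(371))
(223, np.int64(331), np.int64(371))
(225, np.int64(331), np.int64(371))
(227, np.int64(331), np.int64(371))
(229, np.int64(331), np.int64(371))
(231, np.int64(332), np.int64(370))
(233, np.int64(333), np.int64(369))
(235, np.int64(333), np.int64(369))
[[np.float64(330.5), np.float64(225.0)], [np.float64(371.5), np.float64(225.0)]]
[ 190  223   41   59 2156]
(223, np.int64(191), np.int64(229))
(225, np.int64(190), np.int64(229))
(227, np.int64(190), np.int64(229))
(229, np.int64(190), np.int64(230))
(231, np.int64(190), np.int64(230))
(233, np.int64(190), np.int64(230))
(235, np.int64(191), np.int64(229))
(237, np.int64(192), np.int64(228))
(239, np.int64(192), np.int64(228))
[[np.float64(189.5), np.float64(229.0)], [np.float64(230.5), np.float64(229.0)]]
[ 0.61029664 -0.07923628  0.11578579] 0.0004079094311540607
[ 0.61149213 -0.03752078  0.11594349] 0.00010998973294425094
mid [ 0.61089439 -0.05837853  0.11586464] len 0.04173292486415115
```

View pics/wz0.png

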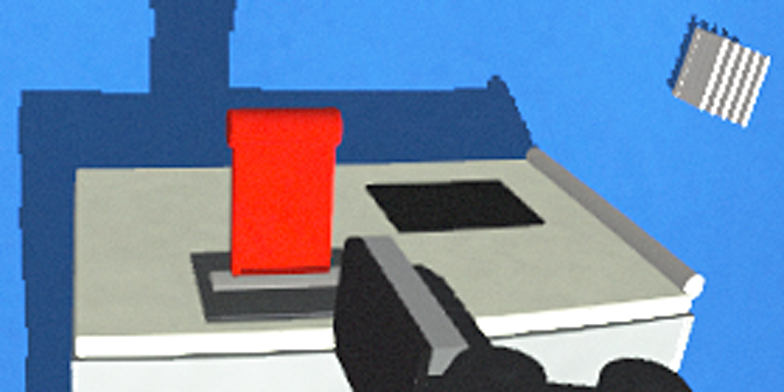

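View pics/wz1.png

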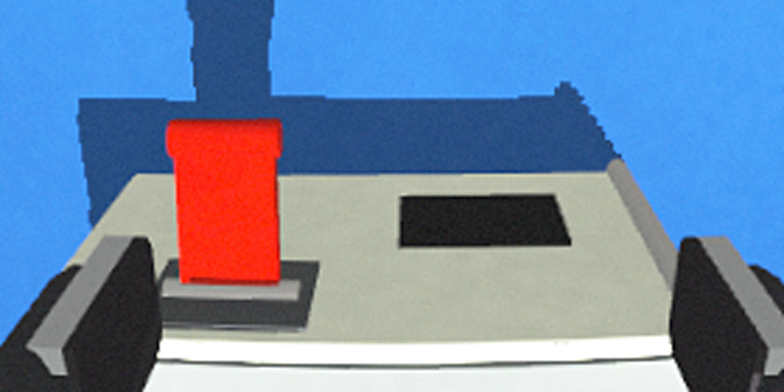

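```bash
cat >> h.py <<'E'
YAW=-0.023; BAR=np.array([.611,-.0584,.1145]); 
def rot(a): return np.array([[np.cos(a),-np.sin(a)],[np.sin(a),np.cos(a)]])
HINGE=BAR[:2]+rot(YAW)@[.057,.165]; 
def ori(y): return R.from_matrix(np.array([[0,-np.sin(y),np.cos(y)],[0,np.cos(y),np.sin(y)],[-1,0,0]])).as_rotvec()
def F(n=4):
    f=[]
    for _ in range(n): manip.hold(.02); f.append(manip.get_contact_force())
    return np.mean(f,0)
E
python3 - <<'E'
from h import *
manip.command_gripper(.072,25)
manip.move_to([BAR[0],BAR[1],.2],ori(YAW))
manip.servo_line([BAR[0],BAR[1],.1145],rate=.08)
print(F(),manip.get_position())
f0=F(8); np.save("f0.npy",f0); print("pre",f0)
manip.command_gripper(.03,25); f1=F(8)
print("grip",f1,manip.get_width(),manip.get_position(),manip.get_time())
w=manip.camera("wrist"); cv2.imwrite("pics/g1.png",w["image"][:,:,::-1])
s=manip.camera("top"); cv2.imwrite("pics/g1t.png",s["image"][:,:,::-1])
E
```

```text
[ 0.11386963 -0.02751199  0.14294813] [ 0.61147475 -0.05846984  0.11518042]
pre [-0.26538636  0.00262675  0.19683598]
grip [-0.0859759  -0.47595308 -0.09734347] 0.029929345596844185 [ 0.61100485 -0.05836819  0.11446525] 6.1833
```

View pics/g1.png

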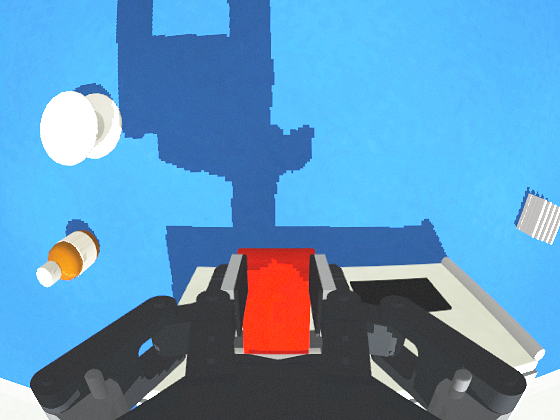

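```bash
python3 - <<'E'
import cv2
im=cv2.imread("pics/g1.png"); cv2.imwrite("pics/g1z.png",cv2.resize(im[235:375,190:370],None,fx=4.2,fy=4.2,interpolation=cv2.INTER_CUBIC))
E
```

```text
(no output)
```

View pics/g1z.png

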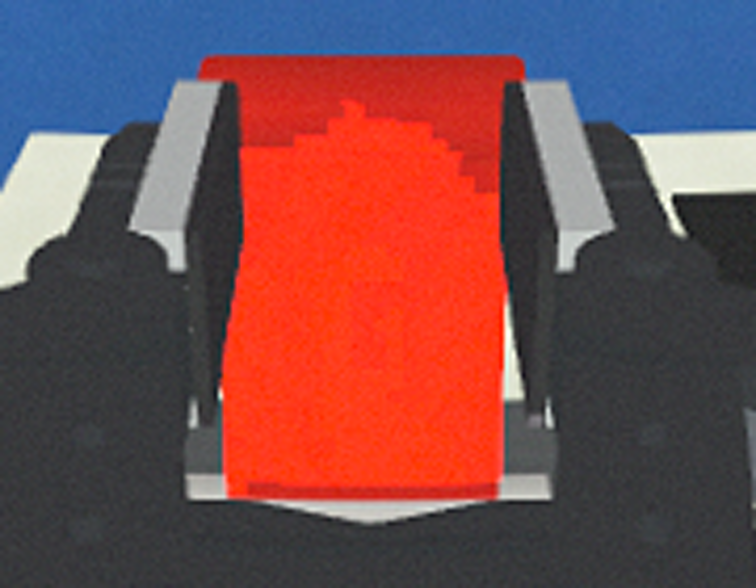

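```bash
python3 - <<'E'
import cv2
from h import *
im=cv2.imread("pics/g1t.png"); a=cv2.resize(im[130:270,230:370],None,fx=4,fy=4,interpolation=cv2.INTER_CUBIC)
s=manip.camera("scene")["image"][:,:,::-1]; b=cv2.resize(s[170:310,180:240+80],None,fx=4,fy=4,interpolation=cv2.INTER_CUBIC)
cv2.imwrite("pics/a.png",a);cv2.imwrite("pics/b.png",b)
print(manip.get_width())
E
```

```text
0.030071832790832958
```

View pics/a.png

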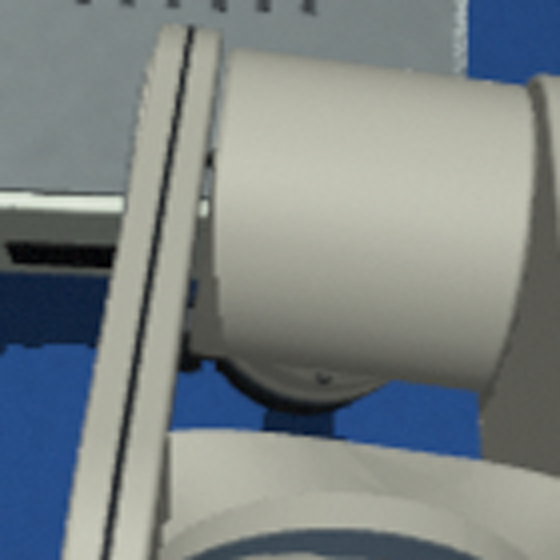

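View pics/b.png

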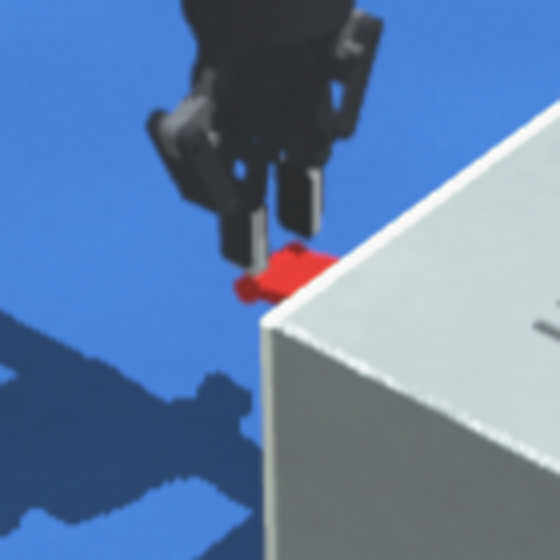

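The scene view shows the fingertips standing just above the red bar near (241, 240), not beside it, so the fingers closed on air. I'll check this against the tool geometry.

```bash
python3 - <<'E'
from h import *
def proj(c,P):
    M=np.linalg.inv(c["cam_to_world"]); q=(np.atleast_2d(P)@M[:3,:3].T)+M[:3,3]
    return np.c_[c["fx"]*q[:,0]/q[:,2]+c["cx"],c["fy"]*q[:,1]/q[:,2]+c["cy"]]
c=manip.camera("scene"); p=manip.get_position(); Rt=R.from_rotvec(manip.get_ee_rot()).as_matrix()
print(p, manip.get_ee_rot(), ori(YAW), manip.get_joint_positions())
z=lambda P:((proj(c,P)-[180,170])*4).round(0).tolist()
print("tip -y/+y mid, inner face",[z(p+Rt@[t,s*.015,0]) for t in (0,.022) for s in (1,-1)])
print("tip +x side",[z(p+Rt@[.022,s*.015,.011]) for s in (1,-1)])
e=rot(YAW)@[0,.02]; b=BAR.copy(); b[2]=.1145
for zz in (.113,.105,.095,.085): print(zz,[z([b[0]+s*e[0],b[1]+s*e[1],zz]) for s in (1,-1)])
E
```

```text
[ 0.61100016 -0.05840352  0.11448447] [ 0.01803685  1.57074336 -0.01804424] [ 0.01806409  1.57072084 -0.01806409] [-1.14682783e-01  5.40338089e-01  1.72220011e+00 -9.06389771e-06
  8.79076180e-01 -1.66250337e+00]
tip -y/+y mid, inner face [[[292.0, 252.0]], [[250.0, 282.0]], [[292.0, 289.0]], [[251.0, 319.0]]]
tip +x side [[[310.0, 298.0]], [[269.0, 328.0]]]
0.113 [[[299.0, 249.0]], [[243.0, 289.0]]]
0.105 [[[299.0, 263.0]], [[243.0, 303.0]]]
0.095 [[[299.0, 280.0]], [[244.0, 320.0]]]
0.085 [[[299.0, 297.0]], [[244.0, 337.0]]]
```

The bar projects where it was measured (z ≈ 0.113). The fingertips, however, stand about 29 mm higher than the stated tool geometry says. I'll trust the images, open, go about 28 mm lower while watching the force, and check again.

```bash
python3 - <<'E'
from h import *
manip.command_gripper(.072,25); f0=F(6)
for z in (.107,.1,.093,.087):
    manip.servo_line([BAR[0],BAR[1],z],rate=.06); f=F(3)-f0; print(z,f.round(2))
    if np.linalg.norm(f)>4: break
f0=F(8); np.save("f0.npy",f0)
manip.command_gripper(.034,25); print("grip",F(8)-f0,manip.get_width(),manip.get_position(),manip.get_time())
s=manip.camera("scene")["image"][:,:,::-1]; b=cv2.resize(s[170:310,180:320],None,fx=4,fy=4,interpolation=cv2.INTER_CUBIC)
w=manip.camera("wrist")["image"][215:375,170:390,::-1]; w=cv2.resize(w,(770,560),interpolation=cv2.INTER_CUBIC)
cv2.imwrite("pics/g2.png",cv2.resize(np.hstack([b,w]),None,fx=.6,fy=.6))
E
```

```text
0.107 [-0.22  0.19  0.09]
0.1 [-0.21  0.1   0.13]
0.093 [ 0.44 -0.13 -0.42]
0.087 [-0.3  -0.19 -0.73]
grip [-2.70088951 -4.68038273  3.77779049] 0.03960593215097484 [ 0.61084147 -0.05921914  0.08738   ] 8.875
```

View pics/g2.png

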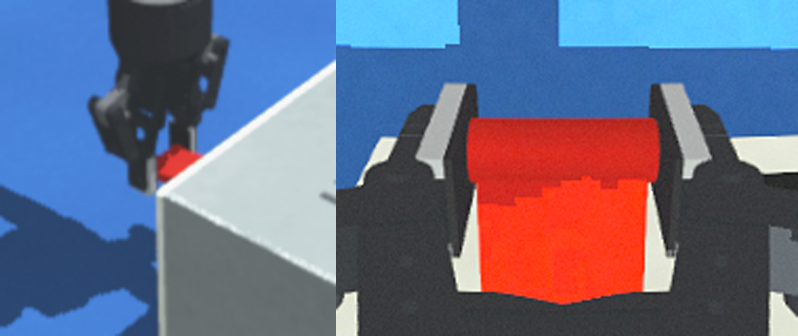

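The bar is now pinched between the pads, with a width of 39.6 mm. I'll lift along the paddle's arc in 1 mm steps and log the force.

```bash
python3 - <<'E'
from h import *
import json
f0=np.load("f0.npy"); n=rot(YAW)@[-1,0]
B=np.array([.6106,-.0592,.087]); r=.058
manip.servo_line(B,rate=.05); print("start",(F(6)-f0).round(2),manip.get_width())
L=[];why="end"
for dz in np.arange(.001,.036,.001):
    th=np.arcsin(dz/r-np.sin(.2))+.2
    out=r*(np.cos(th-.2)-np.cos(.2))
    manip.servo_line([*(B[:2]+n*out),B[2]+dz],rate=.02); f=F(3)-f0; L.append((dz,-f[2]))
    print(round(dz*1e3),round(th,3),f.round(2),round((manip.get_position()[2]-B[2])*1e3,2),round(manip.get_width()*1e3,2))
    a=np.array(L)
    if len(a)>=7:
        k=np.polyfit(a[:-3,0],a[:-3,1],1) if len(a)<9 else np.polyfit(a[2:-3,0],a[2:-3,1],1)
        ex=a[-1,1]-np.polyval(k,a[-1,0])
        if ex>3 and a[-1,1]-a[-4,1]>2.2: why="rise %.1f"%ex;break
    if -f[2]>13: why="max";break
    if abs(f[0])>8: why="fx";break
print(why,th,manip.get_time())
json.dump(dict(dz=dz,th=th,B=B.tolist()),open("st.json","w"))
E
```

```text
start [-2.25 -1.44  5.59] 0.03897722656738815
1 0.018 [-1.22 -1.16 -0.78] 0.52 39.08
2 0.035 [-1.33 -0.63 -6.02] 1.47 39.31
3 0.053 [-0.95 -0.74 -7.44] 2.69 39.0
4 0.07 [-0.9  -0.92 -7.16] 3.97 38.85
5 0.087 [-0.58 -0.79 -6.79] 5.1 39.33
6 0.105 [-1.   -1.61 -6.5 ] 6.09 39.22
7 0.122 [-1.09 -1.4  -6.25] 7.07 39.36
8 0.139 [-0.25 -1.61 -6.45] 8.06 39.07
9 0.156 [-0.43 -1.04 -6.58] 9.02 39.08
10 0.174 [-0.72 -0.92 -6.87] 10.05 39.21
11 0.191 [-0.43 -0.83 -6.72] 11.02 39.56
12 0.208 [-0.76 -0.22 -6.74] 12.02 39.22
13 0.225 [-1.27 -0.49 -6.39] 13.02 39.16
14 0.243 [-0.48  0.06 -7.07] 14.0 39.26
15 0.26 [-0.5  -0.26 -6.2 ] 15.08 39.16
16 0.277 [-0.07  0.01 -6.4 ] 16.02 39.38
17 0.295 [-0.26  0.22 -6.77] 17.05 39.2
18 0.312 [-0.02  0.44 -7.38] 18.04 39.3
19 0.329 [ 0.04  0.6  -6.7 ] 19.05 39.35
20 0.347 [-0.03  0.14 -6.54] 20.04 39.18
21 0.364 [-0.12  0.61 -6.43] 21.04 39.19
22 0.382 [-0.09  0.5  -6.91] 22.03 39.01
23 0.399 [-0.18  0.61 -6.79] 23.04 39.24
24 0.417 [-0.37  0.07 -7.23] 24.02 39.39
25 0.435 [-0.64  0.75 -7.48] 25.01 39.34
26 0.452 [-0.13  0.74 -7.44] 26.03 39.27
27 0.47 [-0.26  0.8  -7.12] 27.03 38.96
28 0.488 [-0.43  0.17 -7.29] 28.05 39.08
29 0.506 [-0.24  0.1  -7.9 ] 29.0 39.27
30 0.524 [-0.32  0.31 -7.05] 30.04 39.52
31 0.542 [-0.2  -0.06 -7.48] 30.98 39.24
32 0.561 [-0.45 -0.1  -7.66] 32.02 39.25
33 0.579 [-0.44 -1.23 -7.64] 33.06 39.53
34 0.598 [-0.22 -1.26 -8.04] 33.94 39.05
35 0.617 [ -0.03  -1.48 -10.64] 34.8 39.05
rise 3.2 0.6167370729187138 19.825
```

```bash
python3 - <<'E'
from h import *
s=manip.camera("scene")["image"][:,:,::-1]; b=cv2.resize(s[170:310,180:320],None,fx=4,fy=4,interpolation=cv2.INTER_CUBIC)
w=manip.camera("wrist")["image"][215:375,170:390,::-1]; w=cv2.resize(w,(770,560),interpolation=cv2.INTER_CUBIC)
cv2.imwrite("pics/g3.png",cv2.resize(np.hstack([b,w]),None,fx=.6,fy=.6)); print(F(8)-np.load("f0.npy"))
E
```

```text
[  0.70214144  -1.54707806 -10.89544502]
```

View pics/g3.png

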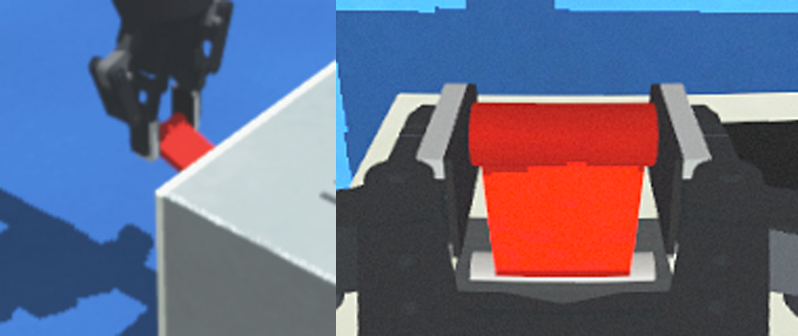

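The paddle is up against its soft stop: the force rose from about 7.5 N to 10.7 N at 35 mm. I'll begin the swing in small force-checked steps.

```bash
cat > sw.py <<'E'
from h import *
import json,sys
def swing(phis,rate,flim):
    st=json.load(open("st.json")); f0=np.load("f0.npy"); B=np.array(st["B"])
    th,dz=st["th"],st["dz"]; out=.058*(np.cos(th-.2)-np.cos(.2))
    r0=B[:2]+rot(YAW)@[-out,0]-HINGE; off=st.get("off",0.)
    for ph in phis:
        a=YAW-ph; t=HINGE+rot(-ph)@r0+rot(a)@[0,off]
        manip.servo_line([*t,B[2]+dz],ori(a),rate=rate); f=F(2)-f0
        fl=rot(a).T@f[:2]   # [normal(+x=into door), along bar]
        off+=np.clip(fl[1]/10000,-.0006,.0006)
        print(round(ph,3),"n %.2f bar %.2f z %.2f off %.1fmm w %.1f"%(fl[0],fl[1],f[2],off*1e3,manip.get_width()*1e3),round(manip.get_time(),1))
        st["off"]=off; st["ph"]=ph; json.dump(st,open("st.json","w"))
        if abs(fl[0])>flim or abs(fl[1])>12: print("STOP"); return False
    return True
E
python3 - <<'E'
from sw import *
swing(np.arange(.01,.13,.01),.02,5)
E
```

```text
0.01 n -0.21 bar -2.16 z -11.79 off -0.2mm w 39.3 20.3
0.02 n 0.91 bar -0.98 z -11.65 off -0.3mm w 39.2 20.6
0.03 n 0.99 bar 0.30 z -11.53 off -0.3mm w 39.3 20.9
0.04 n 1.06 bar 0.39 z -11.22 off -0.2mm w 39.0 21.2
0.05 n 0.64 bar 1.30 z -11.42 off -0.1mm w 39.2 21.5
0.06 n 0.66 bar 1.23 z -10.72 off 0.0mm w 39.5 21.8
0.07 n 1.11 bar -0.12 z -11.37 off -0.0mm w 39.0 22.0
0.08 n 0.15 bar -1.06 z -11.52 off -0.1mm w 39.3 22.3
0.09 n 0.81 bar 0.06 z -12.51 off -0.1mm w 39.2 22.6
0.1 n 0.74 bar -0.00 z -10.49 off -0.1mm w 38.8 22.9
0.11 n 1.12 bar 0.24 z -11.91 off -0.1mm w 39.2 23.2
0.12 n 0.79 bar -0.21 z -11.43 off -0.1mm w 39.0 23.5
```

```bash
python3 - <<'E'
from sw import *
if swing(np.arange(.15,.46,.03),.04,5):
    swing(np.arange(.5,1.26,.05),.05,6)
w=manip.camera("wrist")["image"][:,:,::-1]; cv2.imwrite("pics/g4.png",w)
E
```

```text
0.15 n -0.48 bar -0.04 z -8.24 off -0.1mm w 39.3 23.8
0.18 n -0.37 bar -0.52 z -7.12 off -0.2mm w 39.0 24.1
0.21 n 0.10 bar -0.05 z -6.96 off -0.2mm w 39.0 24.4
0.24 n -0.50 bar 0.42 z -6.90 off -0.1mm w 39.2 24.7
0.27 n 0.05 bar 0.74 z -6.59 off -0.0mm w 39.1 25.0
0.3 n 0.22 bar 0.09 z -7.11 off -0.0mm w 39.3 25.4
0.33 n 0.13 bar 0.40 z -7.22 off 0.0mm w 39.2 25.7
0.36 n 0.14 bar 0.62 z -7.09 off 0.1mm w 39.2 26.0
0.39 n 0.40 bar 0.06 z -7.66 off 0.1mm w 39.0 26.3
0.42 n 0.32 bar -0.16 z -6.92 off 0.1mm w 38.9 26.6
0.45 n -0.13 bar -0.37 z -7.14 off 0.0mm w 39.3 26.9
0.5 n -0.57 bar 0.09 z -7.40 off 0.0mm w 39.3 27.3
0.55 n 0.44 bar 0.68 z -7.69 off 0.1mm w 39.4 27.7
0.6 n 0.70 bar 0.30 z -7.26 off 0.1mm w 39.0 28.0
0.65 n 0.71 bar 0.01 z -6.90 off 0.1mm w 39.5 28.4
0.7 n 0.53 bar 1.34 z -7.19 off 0.3mm w 39.3 28.7
0.75 n 0.65 bar 0.24 z -7.18 off 0.3mm w 39.2 29.1
0.8 n 1.17 bar 0.89 z -8.01 off 0.4mm w 39.1 29.4
0.85 n 0.91 bar 0.71 z -7.46 off 0.4mm w 39.4 29.8
0.9 n 1.16 bar 0.70 z -6.85 off 0.5mm w 38.7 30.2
0.95 n 0.72 bar 0.68 z -7.13 off 0.6mm w 39.2 30.5
1.0 n 1.04 bar -0.13 z -7.11 off 0.6mm w 39.5 30.9
1.05 n 0.98 bar 0.32 z -7.57 off 0.6mm w 39.1 31.2
1.1 n 1.07 bar 0.20 z -8.11 off 0.6mm w 39.4 31.6
1.15 n 2.14 bar 1.39 z -7.33 off 0.8mm w 38.9 32.0
1.2 n 1.64 bar 1.15 z -6.89 off 0.9mm w 39.2 32.3
1.25 n 1.54 bar 0.99 z -7.73 off 1.0mm w 39.2 32.7
```

View pics/g4.png

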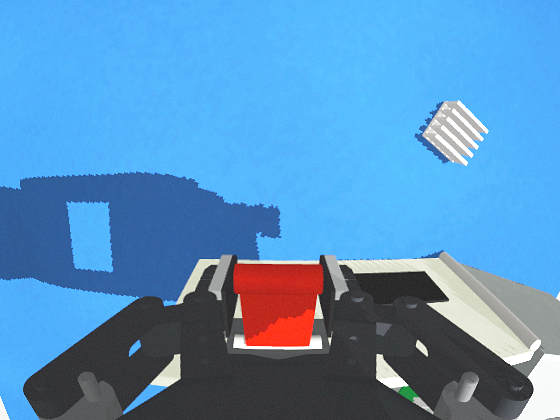

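The paddle is still held and the door has swung about 1.25 rad, with the heat sink well clear at (452, 133). I'll release, rise straight up, and check.

```bash
python3 - <<'E'
from h import *
manip.command_gripper(.075); manip.hold(.3)
p=manip.get_position(); print(p,F(4)-np.load("f0.npy"))
manip.servo_line([p[0],p[1],.30],rate=.1)
q=manip.get_joint_positions(); q[0]-=1.1 ; manip.set_joints(q); manip.hold(.5)
c=manip.camera("top"); cv2.imwrite("pics/e1.png",c["image"][:,:,::-1])
c=manip.camera("scene"); cv2.imwrite("pics/e2.png",c["image"][:,:,::-1])
print(manip.get_time(),manip.get_position(),manip.get_contact_force())
E
```

```text
[0.49839557 0.10808329 0.12200924] [-0.07298842  0.07930691  0.25838164]
37.9917 [ 0.32225625 -0.39491897  0.29945736] [-0.5112435   0.82530884 -0.08250684]
```

View pics/e1.png

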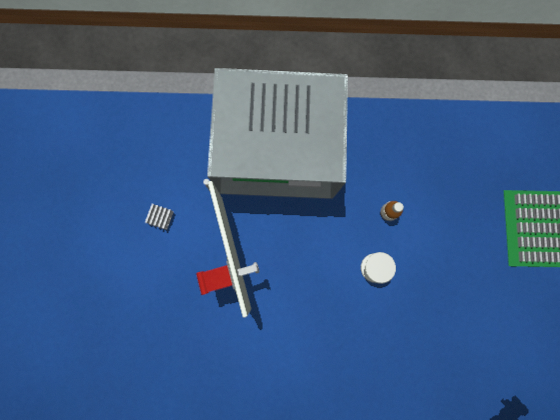

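View pics/e2.png

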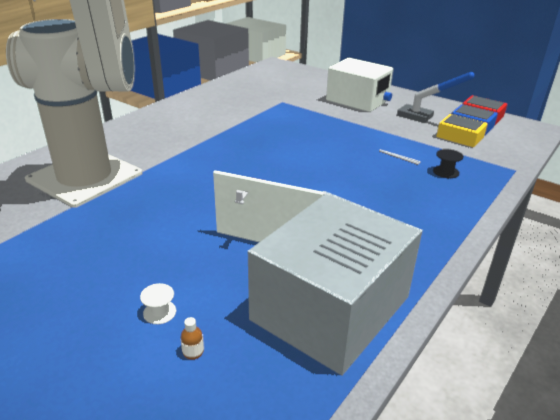

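The top view shows the door standing well open from about (211, 183) to (247, 316), the paddle free at (215, 280), and the bystanders where they were. I'll put numbers on the door angle and the paddle's droop.

```bash
python3 - <<'E'
from h import *
c=manip.camera("top"); t0=cv2.imread("pics/top0.png")[:,:,::-1]
P=onz(*ray(c,[[211,183],[247,314]]),.16); d=P[1]-P[0]; a=np.arctan2(d[1],d[0]); print(P.round(3).tolist(),"open",(-np.pi/2+YAW)-a+ (2*np.pi if a>0 else 0))
b=red(c["image"]); n,l,s,ce=cv2.connectedComponentsWithStats(b); i=1+np.argmax(s[1:,4])
pts=np.argwhere(l==i)[:,::-1]
al=a+2*np.pi if a<0 else a; nrm=np.array([np.sin(a),-np.cos(a)])
for z in (.113,.148):
    X=onz(*ray(c,pts),z)[:,:2]-HINGE; u=d[:2]/np.linalg.norm(d[:2]); nn=np.array([u[1],-u[0]])
    print(z,"normal range",(X@nn).min().round(4),(X@nn).max().round(4),"along",(X@u).min().round(4),(X@u).max().round(4))
df=np.abs(c["image"].astype(int)-t0).max(2)
for nm,(x0,x1,y0,y1) in dict(heat=(140,180,198,238),flux=(375,410,195,228),spool=(355,402,248,290)).items(): print(nm,(df[y0:y1,x0:x1]>40).sum())
z=cv2.resize(manip.camera("scene")["image"][160:260,200:340,::-1],None,fx=5,fy=5); cv2.imwrite("pics/e3.png",z)
z=cv2.resize(c["image"][170:330,180:290,::-1],None,fx=3.7,fy=3.7); cv2.imwrite("pics/e4.png",z)
E
```

```text
[[0.667, 0.096, 0.16], [0.448, 0.028, 0.16]] open 1.2462882864713969
0.113 normal range 0.0087 0.0632 along 0.1461 0.1845
0.148 normal range 0.0056 0.0577 along 0.148 0.1846
heat 0
flux 0
spool 0
```

View pics/e4.png

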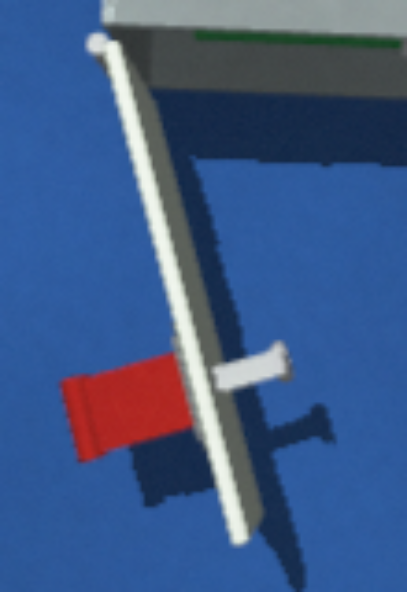

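```bash
python3 -c "
from rig import manip
print(manip.get_joint_vel().round(4),manip.get_time()); print(manip.sign_off())"
```

```text
[-0.0018  0.001   0.0002  0.0005 -0.0004  0.0004] 38.0917
the job is handed in; nothing more can be done
None
```

The enclosure is open and the job is handed in at about 38 s of the 67 s allowed. No verdict was reported.

I pinched the grip bar and lifted it 35 mm, to a paddle angle of about 0.6 rad. The force had been steady at 7–8 N and rose to about 10.7 N at the soft stop. I then swung the door in force-checked steps, which took about 1–2 N of pull at most. After that I let go of the paddle, rose straight up and moved the arm clear.

**Last checks, from the top camera:**
- **Door:** it stands about 1.25 rad open. I did not measure its speed.
- **Paddle:** the bar's outer edge is 63 mm from the door face. That fits the rest position (64 mm expected) better than a lifted paddle.
- **Bystanders:** the image around the spool, the bottle and the heat sink is unchanged from the start.

**What disagreed or went less well:**
- **First pinch missed:** it closed on air above the bar. In the images the fingertips stood about 29 mm higher than the stated tool geometry and the TCP reading say, so I went about 27 mm lower and gripped properly.
- **Force early in the swing:** the downward force stayed at about 11–12 N, with one reading of 12.5 N, until the door was about 0.13 rad open. That is about 4–5 N above the spring force at the bar, within the 10 N allowance. It fell back to about 7 N once the pawl was clear.
- **Lift height:** the stop was met at about 35 mm of tool travel, slightly above the roughly 34 mm the description allows. The bar probably slipped about 1 mm in the fingers.

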